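Find the rattling tin and hold it out over the mat

TASK

Three identical sealed tins stand on the framing table, two packed tight and one with a loose steel ball in it: lift and shake them to find the one that rattles, setting any quiet tin you picked up back flat where it stood. Hold the rattling tin out level over the cork mat, near its middle and about 10 to 15 cm above it, without disturbing the jar, the glue gun or the roll of tape. Finish while still holding the tin there in the gripper, motionless: do not put it down.

Things in the scene. Friction and masses are not known exactly. Their poses are not given: they have to be found in the camera images.
- tin_a: One of three outwardly identical plain aluminium tins with closed lid: 150 mm long (its x axis), 62 mm wide (y), 46 mm high, 0.34 to 0.41 kg in all. Origin: centre of its underside, z up. Grip it across the 62 mm width at mid length. Which of the three rattles differs from start to start
- tin_b: Another of the three, same size and axes. In whichever tin rattles, a hidden 190 g steel ball ('loose' in the rules) rolls freely along the tin's long axis, up to 54 mm either way from the middle: shaken it knocks, and rocked by 5 degrees or more it runs to the lower end, shifting the wrist moment by about 0.1 N m each way
- tin_c: Another of the three, same size and axes. A quiet tin weighs about the same but its 190 g pack stays at its middle however it is shaken or rocked
- mat_center (a point): Middle of the upper face of the cork mat, 120 mm (x) by 180 mm (y), 3 mm thick, fixed flat on the table on the far side of the tins
- jar: Bystander: glass jar with a wooden cap, 64 mm across, 95 mm high. Origin at the centre of its underside
- glue_gun: Bystander: orange glue gun lying on its side, barrel about 200 mm along its x axis, grip 115 mm along its -y axis, 38 mm high. Origin under the barrel, at table height
- tape: Bystander: roll of green florist's tape lying flat, 84 mm across, 22 mm high. Origin at the centre of its underside
Things that resemble listed ones, but are neither listed nor needed, are in the scene too. Leave any orange look-alike of the tin_a alone.

How it is judged (in metres and radians):
On the way:
1. the rattling tin is shaken in the air, so that the ball rolls in it (height (world z) of loose_center above 0.05 m and angular speed of loose above 5 rad/s).
At the end, for the whole second after the job is handed in: The rattling tin is held still in the fingers alone, its middle within 50 mm of the mat's middle seen from above, its underside 60 to 220 mm above the table and level within 0.2 rad; the two quiet tins stand flat and at rest on the table within 50 mm of where they started (((distance between loose_center and tin_a below 0.08 m and horizontal distance between tin_a and mat_center below 0.05 m and height (world z) of tin_a between 0.06 and 0.22 m and angle between tin_a's own z axis and vertical below 0.2 rad and linear speed of tin_a below 0.03 m/s and contact force between tin_a and the fingers above 2 N and contact force between tin_a and jar below 0.1 N and distance of each of tin_b, tin_c from where it was at the start of the episode below 0.05 m and height (world z) of each of tin_b, tin_c below 0.008 m and angle between each of tin_b, tin_c's own z axis and vertical below 0.1 rad and linear speed of each of tin_b, tin_c below 0.02 m/s and contact force between tin_a and tin_b below 0.1 N and contact force between tin_a and tin_c below 0.1 N) or (distance between loose_center and tin_b below 0.08 m and horizontal distance between tin_b and mat_center below 0.05 m and height (world z) of tin_b between 0.06 and 0.22 m and angle between tin_b's own z axis and vertical below 0.2 rad and linear speed of tin_b below 0.03 m/s and contact force between tin_b and the fingers above 2 N and contact force between tin_b and jar below 0.1 N and distance of each of tin_a, tin_c from where it was at the start of the episode below 0.05 m and height (world z) of each of tin_a, tin_c below 0.008 m and angle between each of tin_a, tin_c's own z axis and vertical below 0.1 rad and linear speed of each of tin_a, tin_c below 0.02 m/s and contact force between tin_b and tin_a below 0.1 N and contact force between tin_b and tin_c below 0.1 N) or (distance between loose_center and tin_c below 0.08 m and horizontal distance between tin_c and mat_center below 0.05 m and height (world z) of tin_c between 0.06 and 0.22 m and angle between tin_c's own z axis and vertical below 0.2 rad and linear speed of tin_c below 0.03 m/s and contact force between tin_c and the fingers above 2 N and contact force between tin_c and jar below 0.1 N and distance of each of tin_a, tin_b from where it was at the start of the episode below 0.05 m and height (world z) of each of tin_a, tin_b below 0.008 m and angle between each of tin_a, tin_b's own z axis and vertical below 0.1 rad and linear speed of each of tin_a, tin_b below 0.02 m/s and contact force between tin_c and tin_a below 0.1 N and contact force between tin_c and tin_b below 0.1 N))); the arm keeps its last pose, push and grip.
It fails at once if the jar is moved more than 30 mm (distance of jar from where it was at the start of the episode above 0.03 m).
It fails at once if the glue gun is moved more than 30 mm (distance of glue_gun from where it was at the start of the episode above 0.03 m).
It fails at once if the roll of tape is moved more than 30 mm (distance of tape from where it was at the start of the episode above 0.03 m).
It also fails if it takes over 67 s, if anything falls off the work surface, if the arm or the gripper's body presses on something with over 40 N, if the wrist force passes 120 N, or if a joint passes its speed limit or range.

ROBOT

A 6-joint arm with a two-finger parallel gripper is mounted at the origin on the work surface. World frame = base frame: x ahead of the robot, y to its left, z up, the work surface at z = 0. Lengths are in mm, angles in rad, forces in N, time in s.
With the tool pointing down it reaches from about 325 to 875 mm from the base axis. Payload 4.4 kg.
Tool frame: the origin (TCP) lies on the centre line of the jaws, within the pads' length; the fingertips stand ahead of it and the grasp point (between the pads) lies 6 mm ahead of it (ctrl.tcp_to_tips is the z of the fingertips in the tool frame, in mm); z points along the fingers, y is the line along which they close (so a half turn about z gives the same grasp; the last joint's range is limited). The gripper opens to 85 mm and grips with 20 to 120 N. Pads are 22 mm wide; open, the fingers measure 114 mm over their backs; the gripper's body (76 mm by 85 mm) begins 54 mm behind the grasp point. The pads swing forward as they close: fully open they stand 13 mm farther back than shut.
Start: joints at [-1.395, 0.207, 1.542, -0, 1.393, -0.15], TCP at [184.026, -544.758, 224.682] pointing down, gripper open.
Joint ranges: [-2.73, 2.73], [-0.86, 2.22], [0.23, 2.46], [-1.11, 4.25], [0.08, 2.63], [-2.82, 2.82]. Speed limits (rad/s): [2.79, 2.79, 3.14, 3.14, 3.14, 3.14].

INTERFACE

Orientations are given as a 3x3 rotation matrix whose columns are the frame's x, y, z axes.
In Python, from plant import ctrl, sensors, optics gives the robot as it stands. Calls block until the motion is done:
- ctrl.move_ptp(position, orientation): joint-space move of the TCP to a pose.
- ctrl.move_l(position, rot=None, vel=150, threshold=None): straight line of the TCP; rot=None keeps the orientation; vel is the mean speed in mm/s. With threshold (N) it stops when the force on the tool has changed by that much, and returns True; else False.
- ctrl.set_joints(angles): joint-space move.
- ctrl.gripper_to(opening, force=None): finger opening in mm; force is the grip in N (None keeps the last); returns when the fingers have stopped.
- ctrl.hold(seconds).
- ctrl.solve_ik(position, orientation): joint angles nearest the present ones, or None.
- sensors.read_state(): the state.
- optics.grab_frame(name): name is "scene" or "top" or "wrist"; returns (picture, depth): 420x560x3 uint8, red, green, blue; 420x560 float32, mm along the optical axis (not along the pixel's ray), 0 where there is no reading.
- optics.camera_params(name): a dict with "mtx" (3x3 intrinsics, pixels), "k1" (the pictures are not rectified: a ray, as slopes to the right and down, at radius r is drawn at 1 + k1 r^2 times it, then the intrinsics apply), "R" (3x3) and "t" (3): a world point X has camera coordinates R X + t; the wrist camera has in their place "T_tool_cam" (4x4, takes a point from camera to tool coordinates, whose origin is the TCP and whose axes are the flange's). Camera axes: x right, y down, z forward; pixel columns grow to the right and rows downward; lengths in mm; the calibration is good to about 2 mm. A picture is of the moment at which its call begins: read the wrist's pose just before it. camera_params takes no time and is no camera call.
A pose or a line that the arm cannot do raises ctrl.MotionError and nothing moves.
- ctrl.finish_job(): hands the job in; it is judged then, once.
The state is a dict: "t": time; "q": joint angles; "qvel": joint speeds; "tau": joint torques, N m; "eef_pos": TCP position; "eef_rot": TCP orientation; "force": force on the tool from outside, world axes, zero at the start; "wrist_torque": the same for the moment, N m; "grip_width": finger opening in mm; "grasp_force": force on a finger pad.
Only numpy, scipy, OpenCV 4.12 (cv2) and the standard library are available. Lean on these libraries where they do the work, as an engineer would, in place of code of your own. Each camera call takes 0.05 s, during which the arm holds its last target. There are 200 camera calls.

## Working session

There is one attempt and no reset: what is moved stays moved. The work goes in short steps, each a Python script; the robot and the scene stay as the last script left them, time stands still between calls to the robot, and variables do not carry over. Pictures are saved under pics/ and viewed, at most 10 in all, crops included, and the job is handed in when it is done.

```bash
mkdir -p pics; python3 - <<'E'
from plant import ctrl,sensors,optics
import cv2,numpy as np
for n in("top","scene"):
    p,d=optics.grab_frame(n); cv2.imwrite(f"pics/{n}0.png",cv2.resize(p[:,:,::-1],(800,600))); np.savez(f"{n}0.npz",p=p,d=d)
    c=optics.camera_params(n); print(n,c["t"],c["R"].round(3).tolist(),c["mtx"].round(1).tolist(),c["k1"])
s=sensors.read_state();print(s["t"],ctrl.tcp_to_tips,s["eef_rot"])
E
```

```text
top [ 23.8377862  475.80711845 978.89965252] [[0.012, -1.0, -0.005], [-0.992, -0.011, -0.128], [0.128, 0.006, -0.992]] [[398.6, 0.0, 280.8], [0.0, 398.6, 207.7], [0.0, 0.0, 1.0]] 0.031613673233829465
scene [-395.41944726 -151.01524497 1489.80137978] [[0.857, 0.516, 0.02], [0.378, -0.6, -0.705], [-0.351, 0.612, -0.709]] [[467.9, 0.0, 285.7], [0.0, 467.9, 206.3], [0.0, 0.0, 1.0]] -0.12454446309487317
0.1 25.0 [[ 9.47396410e-01  3.20062348e-01 -3.67404841e-04]
 [ 3.20062411e-01 -9.47394241e-01  2.05054513e-03]
 [ 3.08225061e-04 -2.06027158e-03 -9.99997830e-01]]
```

View pics/top0.png

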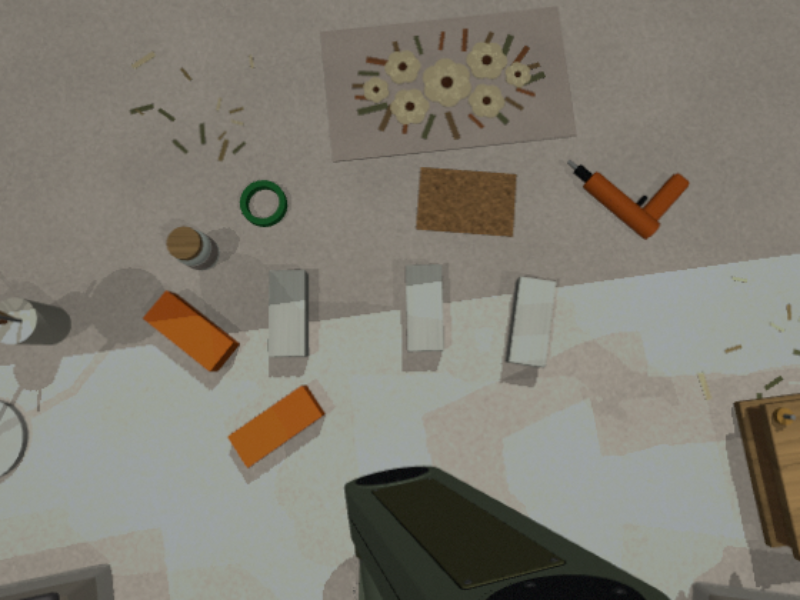

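View pics/scene0.png

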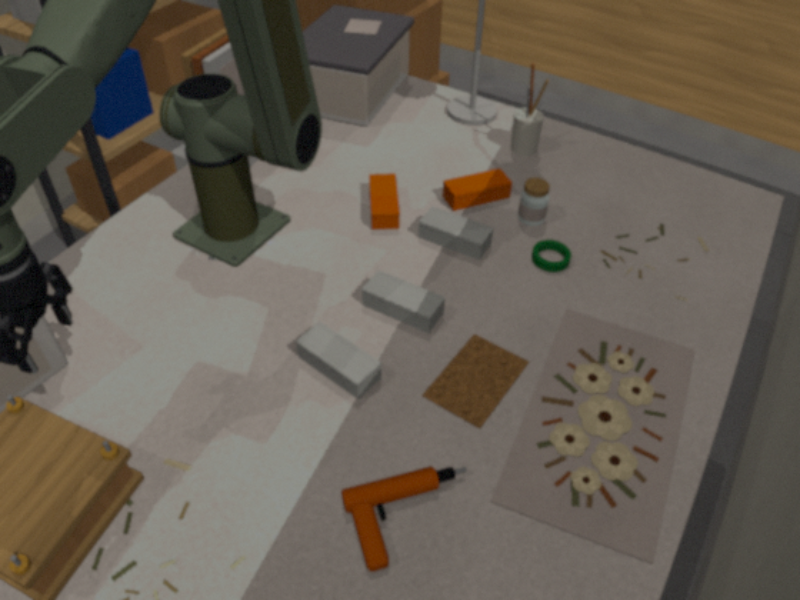

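The top view shows the three grey tins at about (288,313), (424,307) and (532,320), and the cork mat at (466,202). The jar is at (190,245), the tape at (263,203), the glue gun at (630,205), and the orange look-alikes are near the left tin. The scene view agrees. Next I'll locate them by depth.

```bash
cat > loc.py <<'E'
from plant import ctrl,sensors,optics
import cv2,numpy as np
def world(n,d):
    c=optics.camera_params(n); v,u=np.mgrid[:420,:560].astype(float)
    pts=np.stack([u,v],-1).reshape(-1,1,2)
    s=cv2.undistortPoints(pts,c["mtx"],np.array([c["k1"],0,0,0.])).reshape(420,560,2)
    X=np.dstack([s*d[...,None],d])
    return (X-c["t"])@c["R"]
def rect(P):
    (c,s,a)=cv2.minAreaRect(P.astype(np.float32)); 
    if s[0]<s[1]: s=s[::-1]; a+=90
    a=(a+90)%180-90
    return np.round(c,1),np.round(s,1),round(a,2)
E
python3 - <<'E'
from loc import *
f=np.load("top0.npz");W=world("top",f["d"]);k=.7
def box(x0,y0,x1,y1): return W[int(y0*k):int(y1*k),int(x0*k):int(x1*k)].reshape(-1,3)
for n,b in dict(L=(262,260,312,362),M=(398,258,450,358),R=(500,270,562,374)).items():
    P=box(*b); h=P[:,2]; T=P[(h>38)&(h<55)]; print(n,len(T),T[:,2].mean().round(1),rect(T[:,:2]),T[:,:2].mean(0).round(1))
for n,b in dict(jar=(160,220,220,275),tape=(235,175,292,230),gun=(560,150,695,245)).items():
    P=box(*b);T=P[P[:,2]>12]; print(n,rect(T[:,:2]),T.min(0).round(),T.max(0).round())
for n,b in dict(o1=(140,285,242,375),o2=(225,380,328,470)).items():
    P=box(*b);T=P[P[:,2]>25]; print(n,rect(T[:,:2]),T.max(0).round(),np.percentile(T[:,2],50))
P=f["p"].astype(int); m=(P[...,0]-P[...,2]>35); m[:int(160*k)]=0; m[int(245*k):]=0; m[:,:int(405*k)]=0; m[:,int(525*k):]=0
T=W[m]; print("mat",rect(T[:,:2]),T.mean(0).round(1))
E
```

```text
L 1568 47.1 (array([444.4, 228.9]), array([151.3,  62.9]), 2.15) [443.3 228.5]
M 1543 47.3 (array([456.5,  -9.8]), array([151.4,  63.6]), 1.92) [455.5  -9.8]
R 1643 47.4 (array([ 434.5, -197.4]), array([151.8,  66.3]), -8.34) [ 433.6 -196.8]
jar (array([446., 230.]), array([454.9,  62.7]), 56.34) [346.  23.  14.] [ 585.  425. 1032.]
tape (array([524.2, 157.3]), array([440.4,  81.1]), 46.01) [346.  23.  12.] [ 691.  326. 1032.]
gun (array([ 518.9, -233.8]), array([588.2, 198.5]), -37.73) [ 346. -486.   12.] [ 732.   23. 1032.]
o1 (array([366.5, 257.6]), array([458.4, 105.9]), 71.99) [ 481.  476. 1032.] 47.08113434596322
o2 (array([293.7, 174.1]), array([311.1,  72. ]), -57.85) [ 346.  318. 1032.] 47.18098902974779
mat (array([529.9, -79.5]), array([381.1, 179.9]), -3.92) [657.7 -87.6   9. ]
```

```bash
cat >> loc.py <<'E'
def rot(a,tilt=0):
    a=np.radians(a); x=np.array([np.cos(a),np.sin(a),0]); z=np.array([0,0,-1.]); R=np.column_stack([x,np.cross(z,x),z])
    return R@cv2.Rodrigues(np.array([0,np.radians(tilt),0.]))[0]
def st(): return sensors.read_state()
GZ=33
def pick(x,y,a):
    ctrl.move_ptp([x,y,130],rot(a)); s=ctrl.move_l([x,y,GZ],vel=100,threshold=15)
    print("touched",s,st()["eef_pos"].round(1)); 
    ctrl.gripper_to(50,90); q=st(); print("grip",q["grip_width"],q["grasp_force"],q["force"].round(2))
    ctrl.move_l([x,y,170],vel=150)
def rock(x,y,a):
    out=[]
    for t in (15,-15,15,-15):
        ctrl.move_l([x,y,170],rot(a,t),vel=150) if 0 else ctrl.move_ptp([x,y,170],rot(a,t)); ctrl.hold(.6)
        m=rot(a,t).T@st()["wrist_torque"]; out.append(m); print(t,m.round(3),st()["grip_width"].round(1) if hasattr(st()["grip_width"],"round") else st()["grip_width"])
    ctrl.move_ptp([x,y,170],rot(a)); ctrl.hold(.3)
    m=st(); print("level",(rot(a).T@m["wrist_torque"]).round(3),m["force"].round(2),"t",m["t"])
def place(x,y,a):
    ctrl.move_l([x,y,GZ+8],vel=150); print("contact",ctrl.move_l([x,y,GZ-1],vel=15,threshold=4),st()["eef_pos"].round(1))
    ctrl.gripper_to(85); ctrl.move_l([x,y,130],vel=150); print("t",st()["t"])
TIN=dict(L=(444.4,228.9,2.1),M=(456.5,-9.8,1.9),R=(434.5,-197.4,-8.3))
E
python3 - <<'E'
from loc import *
f=np.load("top0.npz");W=world("top",f["d"]);k=.7
P=f["p"].astype(int); m=(P[...,0]-P[...,2]>35)&(f["d"]>0); m[:int(160*k)]=0; m[int(245*k):]=0; m[:,:int(405*k)]=0; m[:,int(525*k):]=0
T=W[m]; print("mat",rect(T[:,:2]),T.mean(0).round(1))
pick(*TIN["R"]); rock(*TIN["R"])
E
```

```text
mat (array([660. , -88.4]), array([179.9, 120.5]), 86.12) [659.2 -88.1   4.1]
touched False [ 435.1 -197.9   33.6]
grip 50.20399065956813 17.78988266843953 [-5.09 -2.27 16.63]
15 [-0.032 -0.101  0.019] 50.06283733968741
-15 [-0.022  0.115  0.019] 50.20462653430602
15 [ 0.04  -0.134  0.022] 49.96804080873408
-15 [-0.01   0.083 -0.007] 49.72848631946964
level [ 0.022 -0.015  0.007] [ 0.76  0.1  -1.28] t 9.3167
```

Grip width 50 mm doesn't match the 62 mm tin, so I'm looking before doing more.

```bash
python3 - <<'E'
from loc import *
ims=[]
for n in("top","scene","wrist"):
    p,d=optics.grab_frame(n); ims.append(p[:,:,::-1]); np.savez(n+"1.npz",p=p,d=d)
cv2.imwrite("pics/b.png",cv2.resize(np.hstack([ims[1][60:340,:400],ims[2][:280,80:480]]),(800,280)))
cv2.imwrite("pics/a.png",cv2.resize(ims[0],(800,600)))
s=st();print(s["grip_width"],s["grasp_force"],s["force"])
E
```

```text
50.28953347489431 0.0 [ 0.10363523  0.61836833 -0.0882041 ]
```

View pics/b.png

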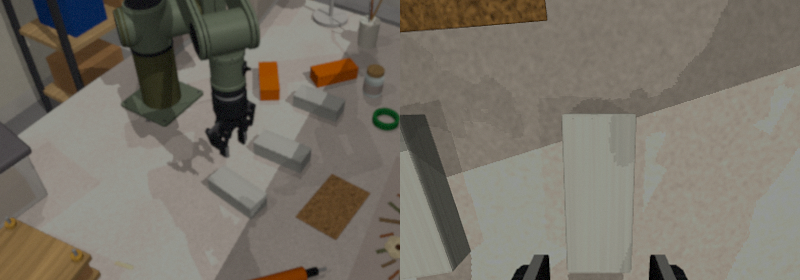

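View pics/a.png

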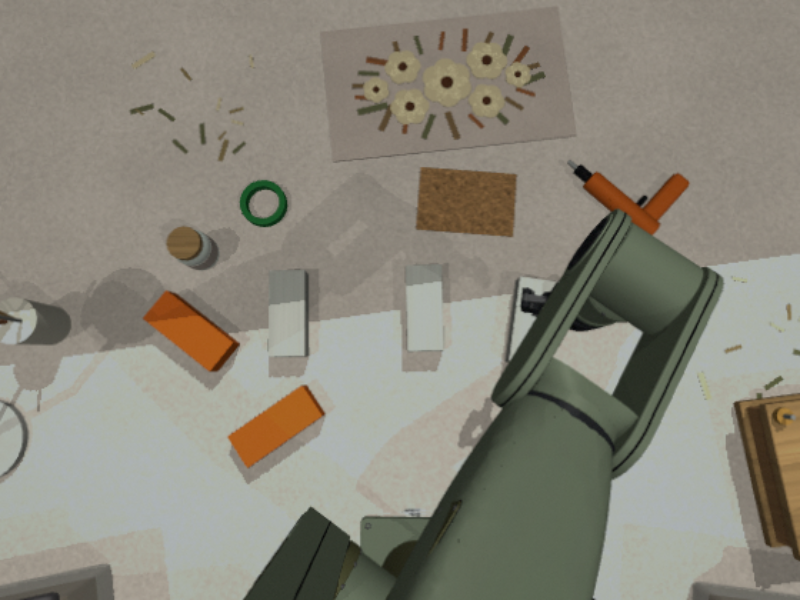

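The tin is still on the table: the fingers closed without holding it. I'll check its position in the wrist frame against the tool.

```bash
python3 - <<'E'
from loc import *
f=np.load("wrist1.npz");d=f["d"];c=optics.camera_params("wrist");s=st()
v,u=np.mgrid[:420,:560].astype(float)
q=cv2.undistortPoints(np.stack([u,v],-1).reshape(-1,1,2),c["mtx"],np.array([c["k1"],0,0,0.])).reshape(420,560,2)
T=c["T_tool_cam"];X=np.dstack([q*d[...,None],d])@T[:3,:3].T+T[:3,3]
Wd=X@s["eef_rot"].T+s["eef_pos"]
m=(d>0)&(Wd[...,2]>38)&(Wd[...,2]<55)&(Wd[...,1]<-130)&(Wd[...,1]>-270)
print(s["eef_pos"].round(1),ctrl.tcp_to_tips,s["grip_width"],rect(Wd[m][:,:2]),Wd[m].mean(0).round(1),Wd[m].min(0).round(),Wd[m].max(0).round())
print("fingers rows", d[400,::40].round())
near=(d>0)&(X[...,2]<40); P=X[near]; print(near.sum(),P.min(0).round(),P.max(0).round())
cv2.imwrite("pics/w.png",f["p"][:,:,::-1])
E
```

```text
[ 434.9 -197.4  169.7] 25.0 50.28953347489431 (array([ 433.6, -196.9]), array([151. ,  64.5]), -7.95) [ 440.3 -198.    45.6] [ 356. -239.   41.] [ 512. -156.   48.]
fingers rows [416.  74.  80.  95. 419.  68.  75.  75.  75.  68. 418.  97.  80.  75.]
45108 [ -13.  -65. -104.] [21. 66. -9.]
```

View pics/w.png

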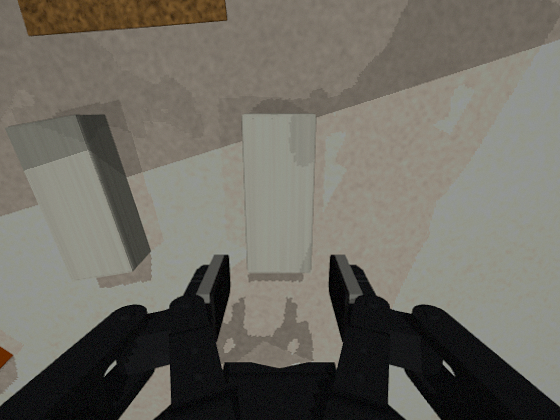

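The tin hasn't moved (433.6, -196.9, -8°) and its pose is confirmed. The fingers look shorter than assumed, so I'm checking the pad depths in the tool frame.

```bash
python3 - <<'E'
from loc import *
f=np.load("wrist1.npz");d=f["d"];c=optics.camera_params("wrist")
T=c["T_tool_cam"];print(T.round(3).tolist(),c["mtx"].round(1).tolist())
v,u=np.mgrid[:420,:560].astype(float)
q=cv2.undistortPoints(np.stack([u,v],-1).reshape(-1,1,2),c["mtx"],np.array([c["k1"],0,0,0.])).reshape(420,560,2)
X=np.dstack([q*d[...,None],d])@T[:3,:3].T+T[:3,3]
for r,cc in [(262,222),(258,225),(262,215),(280,222),(300,222),(320,210),(262,337),(280,340),(300,345),(320,360)]: print(r,cc,d[r,cc].round(1),X[r,cc].round(1))
E
```

```text
[[0.001, -0.953, -0.304, 77.405], [1.0, 0.0, 0.001, -0.249], [-0.001, -0.304, 0.953, -148.573], [0.0, 0.0, 0.0, 1.0]] [[309.6, 0.0, 279.0], [0.0, 309.6, 207.9], [0.0, 0.0, 1.0]]
262 222 141.9 [ 10.6 -26.3 -20.9]
258 225 145.5 [ 10.7 -25.5 -17.1]
262 215 141.2 [ 11.  -29.3 -21.5]
280 222 137.6 [  5.  -25.5 -27.2]
300 222 136.5 [ -2.7 -25.2 -30.9]
320 210 119.5 [ -0.  -26.7 -47.9]
262 337 141.2 [ 11.   26.3 -21.5]
280 340 128.3 [ 10.   25.1 -35.4]
300 345 117.9 [  8.2  24.9 -46.9]
320 360 101.6 [ 11.6  26.3 -62.9]
```

The pad tips actually sit about 10–15 mm behind the stated TCP, not 25 mm ahead. My first close therefore only caught the lid's top edge. That run gives an empty-gripper rocking baseline of about ∓0.11 N m. I'll re-grip about 33 mm lower, guarded by the force threshold.

```bash
sed -i 's/^GZ=33/GZ=0/' loc.py; python3 - <<'E'
from loc import *
ctrl.gripper_to(85)
x,y,a=TIN["R"]=(433.8,-197.0,-8.0)
pick(x,y,a); s=st(); print("lifted",s["grip_width"],s["grasp_force"],s["force"].round(2),s["t"])
if s["grip_width"]>57: rock(x,y,a)
E
```

```text
touched False [ 434.4 -197.4    0.6]
grip 61.12847324458208 99.03192400932312 [0.18 0.5  5.68]
lifted 60.78911102499187 98.03334295749664 [-0.15  0.02 -3.99] 13.2667
15 [-0.017 -0.31  -0.01 ] 60.63115719021285
-15 [-0.01   0.235  0.029] 61.00076816989907
15 [ 0.006 -0.235  0.048] 61.42481479170915
-15 [-0.016  0.277 -0.027] 60.70313475188056
level [ 0.019 -0.019  0.003] [-1.04 -0.62 -4.39] t 18.2417
```

The grip is now firm: width 61 mm, 98 N, and a 4 N weight. The tilt moment mixes lever arm and ball, so I'll rock at ±6°. A quiet tin should then show about 0.4 × 0.264 ≈ 0.106 N m, and a rattling one about 0.17.

```bash
cat >> loc.py <<'E'
def rock2(x,y,a):
    for t in (15,6,-15,-6):
        ctrl.move_ptp([x,y,170],rot(a,t)); ctrl.hold(.4); m=[]
        for i in range(8): ctrl.hold(.04); m.append((st()["eef_rot"].T@st()["wrist_torque"])[1])
        print(t,round(np.mean(m),3),"sd",round(np.std(m),3))
    ctrl.move_ptp([x,y,170],rot(a)); ctrl.hold(.1); print("t",st()["t"])
E
python3 - <<'E'
from loc import *
rock2(433.8,-197.0,-8.0)
E
```

```text
15 -0.27 sd 0.031
6 -0.124 sd 0.021
-15 0.287 sd 0.022
-6 0.122 sd 0.021
t 22.8
```

0.123 N m fits a quiet tin. I'm putting it back and testing the middle one.

```bash
python3 - <<'E'
from loc import *
place(433.8,-197.0,-8.0)
x,y,a=TIN["M"]; pick(x,y,a); s=st(); print("lifted",s["grip_width"],s["grasp_force"],s["t"])
if s["grip_width"]>57: rock2(x,y,a)
E
```

```text
contact True [ 433.9 -197.1    0.9]
t 25.925
touched False [457.2  -9.9   0.6]
grip 60.82439839309509 98.66718918085098 [-0.14 -0.09  5.16]
lifted 60.67687204994876 98.05470049381256 29.775
15 -0.28 sd 0.015
6 -0.109 sd 0.032
-15 0.285 sd 0.023
-6 0.13 sd 0.034
t 34.3917
```

The readings match the first tin, so this one is quiet too. I'll put it back and test the left one.

```bash
python3 - <<'E'
from loc import *
place(*TIN["M"])
x,y,a=TIN["L"]; pick(x,y,a); s=st(); print("lifted",s["grip_width"],s["grasp_force"],s["t"])
if s["grip_width"]>57: rock2(x,y,a)
p,d=optics.grab_frame("top"); W=world("top",d);W[d<=0]=0
for n in "MR":
    tx,ty,_=TIN[n]; m=(abs(W[...,0]-tx)<110)&(abs(W[...,1]-ty)<70)&(W[...,2]>38)&(W[...,2]<55); print(n,m.sum(),rect(W[m][:,:2]),W[m][:,2].std())
E
```

```text
contact True [456.6  -9.8   0.9]
t 37.5167
touched False [445.1 229.2   0.7]
grip 60.85225395426409 98.94911974668503 [-0.67 -0.    4.51]
lifted 61.19756309268812 98.22382092475891 41.5417
15 -0.203 sd 0.071
6 -0.018 sd 0.145
-15 0.186 sd 0.119
-6 -0.107 sd 0.024
t 46.1917
M 1534 (array([456.7,  -9.9]), array([151.2,  62.4]), 0.64) 1.8079618879453918
R 1637 (array([ 434.2, -197.3]), array([151.7,  66.4]), -8.16) 1.8887158172042458
```

The moment swings strongly here (sd 0.07–0.145 N m, against about 0.03 for the others), so the ball is running and this is the rattling tin. The other two are back within 1 mm. I'll shake it once more and then take it to the mat.

```bash
python3 - <<'E'
from loc import *
x,y,a=TIN["L"]
for t in(20,-20,0): ctrl.move_ptp([x,y,170],rot(a,t)); ctrl.hold(.3)
ctrl.move_l([660,-88.4,170],rot(a),vel=150); ctrl.move_l([660,-88.4,126],vel=80); ctrl.hold(1.5)
s=st();print(s["eef_pos"].round(1),s["eef_rot"].round(3).tolist(),s["grip_width"],s["grasp_force"],s["force"].round(1),s["t"],abs(s["qvel"]).max())
for n in("top","scene"):
    p,d=optics.grab_frame(n)
    if n=="scene": cv2.imwrite("pics/end.png",cv2.resize(p[:,:,::-1],(800,600)))
E
```

```text
[660.  -88.4 126. ] [[0.999, 0.037, 0.0], [0.037, -0.999, 0.0], [0.0, -0.0, -1.0]] 61.36388419595592 102.95951753854752 [ 0.5 -0.1 -3.4] 53.6417 0.0011465105628830179
```

View pics/end.png

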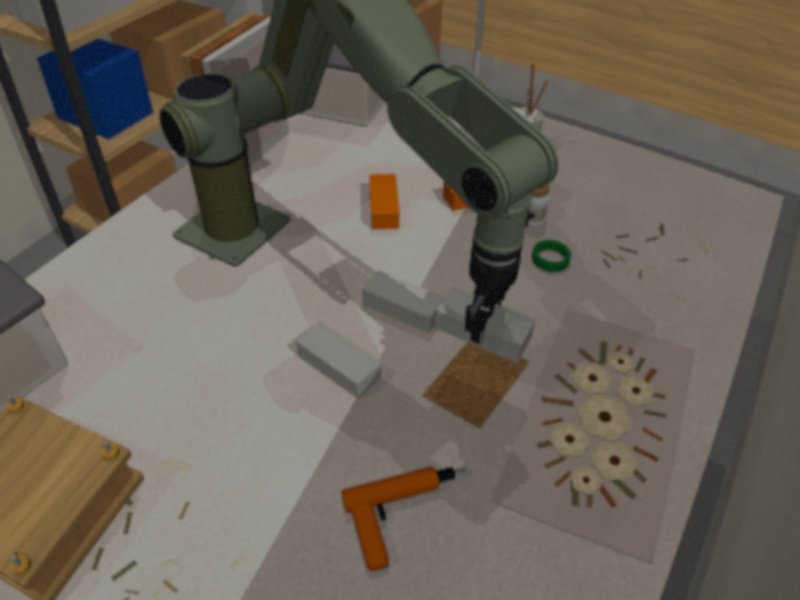

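The tin at (487,322) is held level above the mat, the two quiet tins stand in place at (400,300) and (338,358), and the tape, jar and glue gun look undisturbed. Handing in.

```bash
python3 -c "
from plant import ctrl
print(ctrl.finish_job())"
```

```text
the job is handed in; nothing more can be done
None
```

I handed the job in at about 54 s with the rattling tin (the left one) held still and level about 125 mm above the middle of the mat; both quiet tins were back within 1 mm of where they stood, and the jar, glue gun and tape looked unmoved, but the hand-in gave no verdict.

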